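# Sort the studio's pots by stage

## Task

Sort the five loose pots on the studio table by what they need next: the grey raw-clay tumbler goes onto the dark wooden ware board beside the raw one already standing there (leave that one where it is), the two terracotta bisque pots into the blue glazing tray, and the two green-glazed pots onto the cream kiln shelf with at least a finger's width of air between them, so that they do not fuse in the firing. Set each one down gently and upright with its whole foot on its board, shelf or tray floor; the pots are brittle, so do not drop them or knock any over.

Things in the scene. Friction and masses are not known exactly. Their poses are not given: they have to be found in the camera images.
- raw_tumbler: Tall tumbler of raw, unfired clay, plain dull grey. Round and loose. Origin: centre of its underside, z up its axis. Open top, 4 mm walls; foot 54 mm across; from 12 mm up to the rim the wall is vertical, 58 mm across outside: grip it there, about 45 mm up. Height 78 mm, about 200 g. Stands on the table at the start.
- bisque_cup: Short cup of bisque-fired clay, bare orange-pink terracotta. Round and loose. Origin: centre of its underside, z up its axis. Open top, 4 mm walls; foot 56 mm across; from 12 mm up to the rim the wall is vertical, 60 mm across outside: grip it there, about 36 mm up. Height 60 mm, about 150 g. Stands on the table at the start.
- bisque_vase: Small vase of bisque-fired clay, bare orange-pink terracotta, with shoulders and a narrow neck (34 mm across). Round and loose. Origin: centre of its underside, z up its axis. Open top, 4 mm walls; foot 54 mm across; from 12 mm up to 54 mm up (the shoulder) the wall is vertical, 58 mm across outside: grip it there, about 35 mm up. Height 80 mm, about 170 g. Stands on the table at the start.
- glazed_cup: Short cup coated in pale celadon-green glaze, with a bare terracotta foot. Round and loose. Origin: centre of its underside, z up its axis. Open top, 4 mm walls; foot 56 mm across; from 12 mm up to the rim the wall is vertical, 60 mm across outside: grip it there, about 36 mm up. Height 58 mm, about 170 g. Stands on the table at the start.
- glazed_tumbler: Tall tumbler coated in pale celadon-green glaze, with a bare terracotta foot. Round and loose. Origin: centre of its underside, z up its axis. Open top, 4 mm walls; foot 54 mm across; from 12 mm up to the rim the wall is vertical, 56 mm across outside: grip it there, about 45 mm up. Height 76 mm, about 190 g. Stands on the table at the start.
- raw_standing: Second tumbler of raw grey clay, the same as raw_tumbler (58 mm across, 78 mm high, 200 g, loose), that already stands on the ware board, near one end of it. Origin: centre of its underside. It stays where it is.
- ware_board: Dark wooden ware board lying flat on the table, fixed: 90 mm (its x) by 200 mm (its y) by 18 mm thick, flat top at z = 18 mm. Room for two pots side by side along y; one place is taken by raw_standing. Origin: centre of its underside.
- kiln_shelf: Cream-white kiln shelf, a refractory slab with tan edges lying flat on the table, fixed: 96 mm (its x) by 200 mm (its y) by 16 mm thick, flat top at z = 16 mm, empty. Room for two pots side by side along y. Origin: centre of its underside.
- glaze_tray: Blue plastic glazing tray on the table, fixed and empty: 98 mm (its x) by 200 mm (its y) outside, 4 mm walls, inside 90 mm by 192 mm; its floor is 5 mm above the table and its low lip 14 mm above the table. Room for two pots side by side along y. Origin: centre of its underside.

How it is judged:
By the outcome, as a careful person would: the job done as asked, in the order asked, and still so for the second after the job is handed in, with the robot touching nothing.
It also fails if it takes over 112 s, if anything falls off the work surface, if the arm or the gripper's body presses on something with over 40 N, if the wrist force passes 120 N, or if a joint passes its speed limit or range.

## Robot

A 6-joint arm with a two-finger parallel gripper is mounted at the origin on the work surface. World frame = base frame: x ahead of the robot, y to its left, z up, the work surface at z = 0. Lengths are in m, angles in degrees, forces in N, time in s.
With the tool pointing down it reaches from about 0.325 to 0.85 m from the base axis. Payload 15.5 kg.
Tool frame: the origin (TCP) lies midway between the tips of the shut fingers; the grasp point (between the pads) lies 19 mm behind it; z points along the fingers, y is the line along which they close (so a half turn about z gives the same grasp; the last joint's range is limited). The gripper opens to 91 mm and grips with 3 to 60 N. Pads are 32 mm wide; open, the fingers measure 118 mm over their backs; the gripper's body (76 mm by 178 mm) begins 60 mm behind the grasp point.
Start: joints at [-79.097, 28.281, 77.091, -0, 74.628, -5.472], TCP at [0.176, -0.6, 0.214] pointing down, gripper open.
Joint ranges: [-166.48, 166.48], [-47.26, 123.95], [12.59, 153.08], [-70.14, 250.14], [6.76, 159.57], [-176.63, 176.63]. Speed limits (degrees/s): [108.29, 108.29, 147.25, 172.46, 172.46, 172.46].

## Interface

Orientations are given as a 3x3 rotation matrix whose columns are the frame's x, y, z axes.
In Python, from bench import ctrl gives the robot as it stands. The module is installed in compiled form; this text tells all that it offers. Calls block until the motion is done:
- ctrl.goto(position, orientation): joint-space move of the TCP to a pose.
- ctrl.move_l(position, vel=0.15, ori=None, contact_N=None): straight line of the TCP; ori=None keeps the orientation; vel is the mean speed in m/s. With contact_N (N) it stops when the force on the tool has changed by that much, and returns True; else False.
- ctrl.movej(angles): joint-space move.
- ctrl.command_gripper(opening): opening from 0.0 (shut) to 1.0 (fully open); the grip force is fixed at half the most; returns when the fingers have stopped.
- ctrl.sleep(seconds).
- ctrl.ik(position, orientation): joint angles nearest the present ones, or None.
- ctrl.read_camera(name): name is "scene" or "side" or "wrist"; returns the picture (384x512x3 uint8, blue, green, red); there is no depth.
- ctrl.camera_params(name): a dict with "fx", "fy", "cx", "cy" (pixels), "pose" (4x4, takes a point from camera to world coordinates); the wrist camera has in their place "T_tool_cam" (4x4, takes a point from camera to tool coordinates, whose origin is the TCP and whose axes are the flange's). Camera axes: x right, y up, looking along -z (the intrinsics and any distortion apply to the point x, -y, -z); pixel columns grow to the right and rows downward; lengths in m; the calibration is good to about 2 mm. The wrist camera is an equidistant fisheye: a pixel r from the principal point sees the ray r / f radians off the axis. A picture is of the moment at which its call begins: read the wrist's pose just before it. camera_params takes no time and is no camera call.
A pose or a line that the arm cannot do raises ctrl.MotionError and nothing moves.
- ctrl.sign_off(): hands the job in; it is judged then, once.
Readings, each from a call of its own:
- ctrl.current_t(): time.
- ctrl.current_q(): joint angles.
- ctrl.current_dq(): joint speeds.
- ctrl.current_effort(): joint torques, N m.
- ctrl.current_tool_pos(): TCP position.
- ctrl.current_eef_rot(): TCP orientation.
- ctrl.current_contact_force(): force on the tool from outside, world axes, zero at the start.
- ctrl.current_wrist_torque(): the same for the moment, N m.
- ctrl.current_grip_width(): opening from 0.0 (shut) to 1.0 (fully open).
- ctrl.current_grasp_force(): force on a finger pad.
Only numpy, scipy, OpenCV 4.12 (cv2) and the standard library are available. Lean on these libraries where they do the work, as an engineer would, in place of code of your own. Each camera call takes 0.05 s, during which the arm holds its last target. There are 200 camera calls.

## Working session

There is one attempt and no reset: what is moved stays moved. The work goes in short steps, each a Python script; the robot and the scene stay as the last script left them, time stands still between calls to the robot, and variables do not carry over. Pictures are saved under pics/ and viewed, at most 14 in all, crops included, and the job is handed in when it is done.

```bash
mkdir -p pics; python3 - <<'E'
from bench import ctrl
import cv2,numpy as np
for n in("scene","side"):
    cv2.imwrite(f"pics/{n}0.png",cv2.resize(ctrl.read_camera(n),(800,600),interpolation=cv2.INTER_CUBIC))
    p=ctrl.camera_params(n);print(n,{k:np.round(v,4).tolist() if not isinstance(v,str) else v for k,v in p.items()})
print(ctrl.camera_params("wrist"))
print(ctrl.current_eef_rot(),ctrl.current_t())
E
```

```text
scene {'fx': 424.0668, 'fy': 424.0668, 'cx': 258.4229, 'cy': 186.3738, 'pose': [[-0.8365, -0.3116, 0.4508, 0.9766], [0.5478, -0.4987, 0.6717, 0.689], [0.0155, 0.8088, 0.5879, 0.6479], [0.0, 0.0, 0.0, 1.0]]}
side {'fx': 442.0981, 'fy': 442.0981, 'cx': 249.6366, 'cy': 201.3842, 'pose': [[-0.7711, 0.4085, -0.4884, -0.0256], [-0.6365, -0.5145, 0.5745, 0.6513], [-0.0166, 0.7539, 0.6568, 0.774], [0.0, 0.0, 0.0, 1.0]]}
{'fx': 297.3186396354542, 'fy': 297.3186396354542, 'cx': 256.54388992482774, 'cy': 195.11878356942543, 'T_tool_cam': array([[-8.05403693e-04,  9.58371932e-01,  2.85521613e-01,
         8.13047593e-02],
       [ 9.99999608e-01,  6.66535260e-04,  5.83544939e-04,
        -3.84986250e-04],
       [ 3.68942868e-04,  2.85521971e-01, -9.58372093e-01,
        -1.70753277e-01],
       [ 0.00000000e+00,  0.00000000e+00,  0.00000000e+00,
         1.00000000e+00]])}
[[ 9.59440197e-01  2.81912152e-01 -2.15132756e-04]
 [ 2.81912218e-01 -9.59439611e-01  1.06529653e-03]
 [ 9.39131495e-05 -1.08273687e-03 -9.99999409e-01]] 0.1
```

View pics/scene0.png

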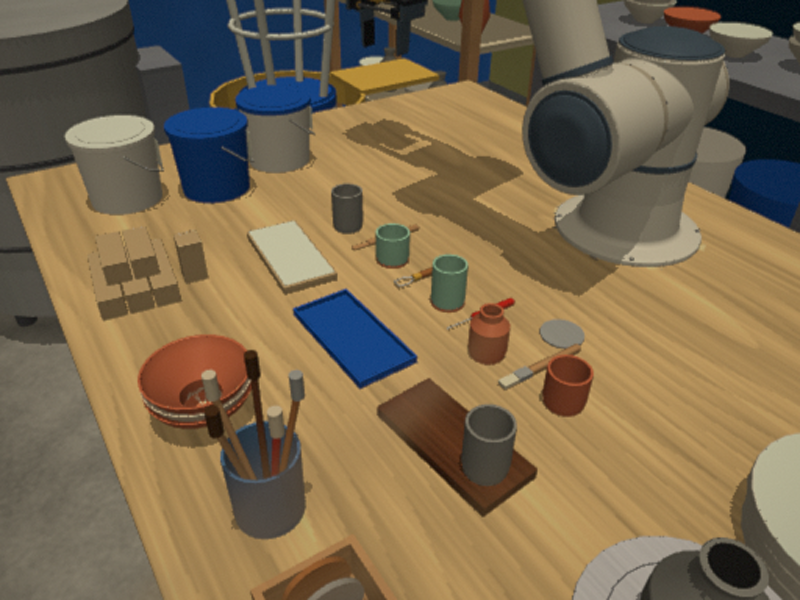

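View pics/side0.png

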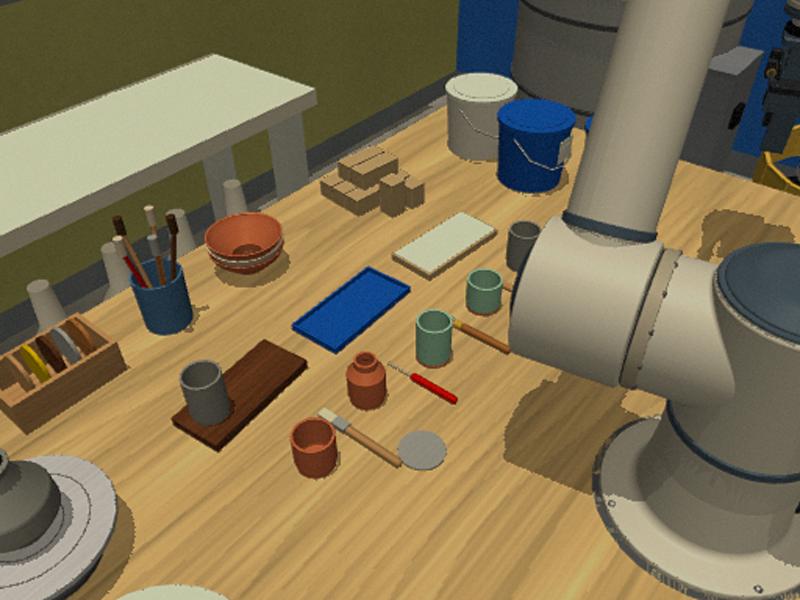

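The scene view shows the loose pots in a row, with rims at raw (347,192), glazed cup (393,233), glazed tumbler (450,266), vase (491,313) and cup (568,368). The shelf, tray and board are to the left, with raw_standing at (490,423). The side view shows the same layout. I'll localise everything from the rims and corners.

```bash
cat > geo.py <<'E'
from bench import ctrl
import numpy as np
P={n:ctrl.camera_params(n) for n in("scene","side")}
def atz(n,uv,z,s=.64):
    p=P[n];T=p["pose"];u,v=(np.array(uv)+.5)*s-.5
    d=T[:3,:3]@[(u-p["cx"])/p["fx"],-(v-p["cy"])/p["fy"],-1]
    o=T[:3,3];return (o+d*(z-o[2])/d[2])[:2]
def proj(n,X):
    p=P[n];T=p["pose"];c=(np.asarray(X)-T[:3,3])@T[:3,:3]
    return np.c_[p["cx"]-p["fx"]*c[:,0]/c[:,2],p["cy"]+p["fy"]*c[:,1]/c[:,2]]
E
python3 - <<'E'
from geo import *
R=dict(raw=((347,192),(523,230),.078),gcup=((393,233),(485,278),.058),gtum=((450,266),(435,321),.076),vase=((491,313),(366,361),.080),bcup=((568,368),(314,433),.060),stand=((490,423),(205,376),.096))
for k,(a,b,z) in R.items(): A,B=atz("scene",a,z),atz("side",b,z);print(k,A.round(4),B.round(4),((A-B)*1000).round(1))
C=dict(kiln=([(248,231),(295,222),(335,272),(288,288)],[(497,234),(460,212),(393,253),(430,276)],.016),
tray=([(294,311),(348,291),(415,358),(362,384)],[(410,289),(368,267),(293,325),(337,350)],.014),
board=([(377,410),(430,380),(535,468),(486,510)],[(307,362),(265,341),(174,420),(219,446)],.018))
for k,(a,b,z) in C.items():
    for n,c in(("scene",a),("side",b)):
        Q=np.array([atz(n,p,z) for p in c]);print(k,n,Q.round(3).tolist(),Q.mean(0).round(4),[round(np.linalg.norm(Q[i]-Q[i-1]),3) for i in range(4)])
E
```

```text
raw [ 0.4581 -0.2781] [ 0.4536 -0.2812] [4.6 3.2]
gcup [ 0.4465 -0.1385] [ 0.4426 -0.1463] [3.9 7.8]
gtum [0.4406 0.017 ] [0.4313 0.0093] [9.3 7.8]
vase [0.4659 0.1475] [0.4541 0.1426] [11.8  4.9]
bcup [0.437  0.2737] [0.4333 0.2721] [3.7 1.6]
stand [0.6088 0.3181] [0.596  0.3134] [12.8  4.6]
kiln scene [[0.632, -0.344], [0.544, -0.329], [0.56, -0.141], [0.647, -0.141]] [ 0.5959 -0.2388] [np.float64(0.203), np.float64(0.089), np.float64(0.188), np.float64(0.087)]
kiln side [[0.528, -0.322], [0.629, -0.342], [0.646, -0.15], [0.55, -0.137]] [ 0.5883 -0.2378] [np.float64(0.186), np.float64(0.103), np.float64(0.192), np.float64(0.097)]
tray scene [[0.664, -0.083], [0.567, -0.085], [0.566, 0.108], [0.657, 0.114]] [0.6135 0.0136] [np.float64(0.197), np.float64(0.097), np.float64(0.193), np.float64(0.091)]
tray side [[0.557, -0.088], [0.656, -0.091], [0.65, 0.106], [0.552, 0.104]] [0.6035 0.0079] [np.float64(0.193), np.float64(0.1), np.float64(0.197), np.float64(0.098)]
board scene [[0.667, 0.169], [0.576, 0.16], [0.557, 0.35], [0.643, 0.364]] [0.6107 0.261 ] [np.float64(0.196), np.float64(0.091), np.float64(0.191), np.float64(0.087)]
board side [[0.567, 0.156], [0.654, 0.164], [0.633, 0.358], [0.546, 0.348]] [0.6001 0.2566] [np.float64(0.193), np.float64(0.087), np.float64(0.195), np.float64(0.087)]
```

```bash
python3 - <<'E'
from geo import *
import cv2
pots=dict(raw=(.4558,-.2797,0,.078,.029,.029,.027),gcup=(.4445,-.1424,0,.058,.03,.03,.028),gtum=(.436,.0131,0,.076,.028,.028,.027),vase=(.46,.145,0,.08,.017,.029,.027),bcup=(.435,.273,0,.06,.03,.03,.028),st=(.6024,.3157,.018,.078,.029,.029,.027))
slabs=dict(k=(.592,-.2383,.096,.016,5),t=(.6085,.0107,.098,.014,0),b=(.6054,.2588,.09,.018,-5.5))
t=np.linspace(0,2*np.pi,40)
S=4
out=[]
for n,(x0,x1,y0,y1) in dict(scene=(155,385,110,330),side=(105,355,130,310)).items():
    im=ctrl.read_camera(n);cv2.imwrite(f"{n}.png",im)
    im=cv2.resize(im,None,fx=S,fy=S,interpolation=cv2.INTER_CUBIC)
    def poly(X):cv2.polylines(im,[np.round((proj(n,X)+.5)*S-.5).astype(int)],True,(0,255,255),1)
    for x,y,z,h,rt,rb,rf in pots.values():
        for r,zz in((rt,z+h),(rf,z)):poly(np.c_[x+r*np.cos(t),y+r*np.sin(t),0*t+zz])
    for x,y,w,h,a in slabs.values():
        a=np.radians(-a if 0 else a);R=np.array([[np.cos(a),-np.sin(a)],[np.sin(a),np.cos(a)]])
        q=np.array([[1,1],[-1,1],[-1,-1],[1,-1]])*[w/2,.1]@R.T+[x,y]
        poly(np.c_[q,np.full(4,h)])
    c=im[y0*S:y1*S,x0*S:x1*S];f=min(800/c.shape[1],600/c.shape[0]);cv2.imwrite(f"pics/ov_{n}.png",cv2.resize(c,None,fx=f,fy=f,interpolation=cv2.INTER_AREA));print(f*S)
E
```

```text
2.727272727272727
3.2
```

View pics/ov_scene.png

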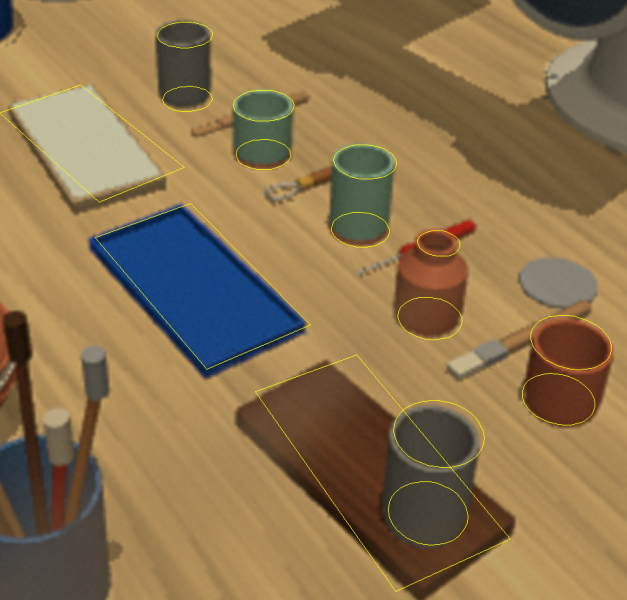

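View pics/ov_side.png

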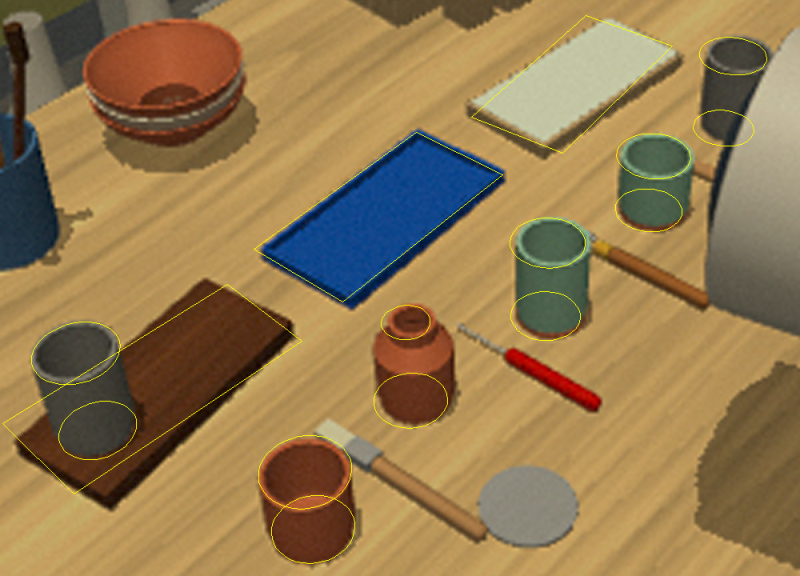

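Both overlays show the same thing: each fixed camera is biased by about 5 mm, in opposite directions, and I had the slab yaw sign flipped. I'll use the wrist camera above the first pot to settle it.

```bash
cat >> geo.py <<'E'
def Rz(yaw):  # tool down, closing line (tool y) at given yaw from world x
    a=np.radians(yaw);y=np.array([np.cos(a),np.sin(a),0]);z=np.array([0,0,-1.]);return np.c_[np.cross(y,z),y,z]
W=ctrl.camera_params("wrist")
def wsnap():
    p,R=ctrl.current_tool_pos(),ctrl.current_eef_rot();T=np.eye(4);T[:3,:3]=R;T[:3,3]=p
    return ctrl.read_camera("wrist"),T@W["T_tool_cam"]
def watz(T,uv,z):
    a=(np.array(uv)-[W["cx"],W["cy"]])/W["fx"];r=np.hypot(*a)+1e-12
    d=T[:3,:3]@[a[0]/r*np.sin(r),-a[1]/r*np.sin(r),-np.cos(r)];return (T[:3,3]+d*(z-T[2,3])/d[2])[:2]
def wproj(T,X):
    c=(np.asarray(X)-T[:3,3])@T[:3,:3];x,y,z=c[:,0],-c[:,1],-c[:,2];h=np.hypot(x,y)+1e-12;k=W["fx"]*np.arctan2(h,z)/h
    return np.c_[W["cx"]+k*x,W["cy"]+k*y]
E
python3 - <<'E'
from geo import *
import cv2
for s in(0,180):print(s,[np.round(ctrl.ik(np.array(p),Rz(s)),0) for p in((.456,-.28,.22),(.6,.21,.2),(.435,.27,.2))])
q=[abs(ctrl.ik(np.array((.456,-.28,.22)),Rz(s))[5]) for s in(0,180)];s=180*int(np.argmin(q));print(s)
ctrl.goto(np.array((.456,-.28,.22)),Rz(s));print(ctrl.current_t(),ctrl.current_tool_pos())
im,T=wsnap();np.save("T1.npy",T);cv2.imwrite("w1.png",im)
cv2.imwrite("pics/w1.png",cv2.resize(im,(800,600),interpolation=cv2.INTER_CUBIC))
E
```

```text
0 [array([-38.,  21.,  89.,  -0.,  70., -38.]), array([14., 30., 76., -0., 74., 14.]), array([25., 20., 94., -0., 66., 25.])]
180 [array([-38.,  21.,  89.,  -0.,  70., 142.]), array([  14.,   30.,   76.,   -0.,   74., -166.]), array([  25.,   20.,   94.,   -0.,   66., -155.])]
0
1.7667 [ 0.45576821 -0.28088827  0.219987  ]
```

View pics/w1.png

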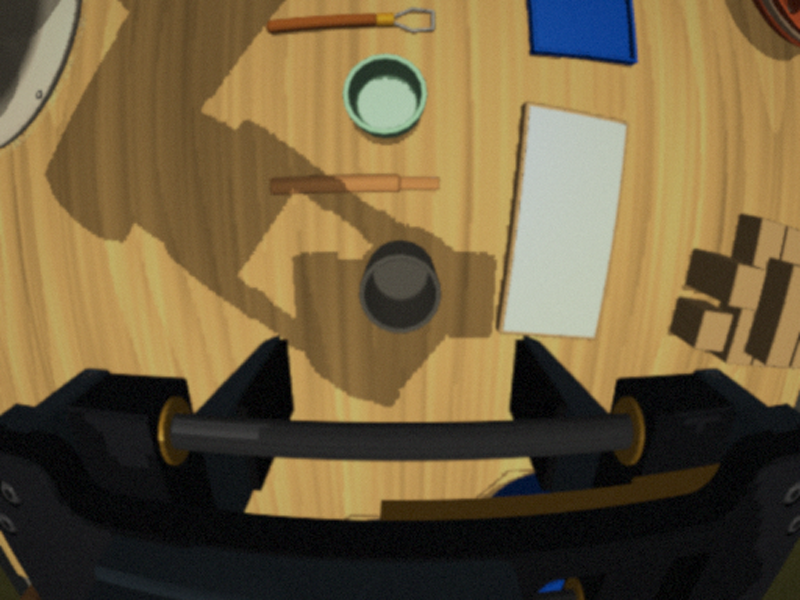

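Wrist view: the raw rim is centred at about (400,292) and the glazed cup rim at about (385,95). The shelf corners are at (527,103), (628,122), (595,338) and (500,331), and the tray corners at (530,52) and (636,64).

```bash
python3 - <<'E'
from geo import *
T=np.load("T1.npy");f=lambda uv,z:watz(T,(np.array(uv)+.5)*.64-.5,z)
for k,uv,z in(("raw",(400,292),.078),("rawL",(360,290),.078),("rawR",(441,290),.078),("gcup",(385,95),.058),("gcupL",(344,94),.058),("gcupR",(427,94),.058),
 ("k1",(527,103),.016),("k2",(628,122),.016),("k3",(595,338),.016),("k4",(500,331),.016),("t1",(530,52),.014),("t2",(636,64),.014)):print(k,f(uv,z).round(4))
print(np.mean([f(p,.016) for p in((527,103),(628,122),(595,338),(500,331))],0).round(4))
E
```

```text
raw [ 0.4544 -0.2832]
rawL [ 0.4265 -0.2817]
rawR [ 0.483  -0.2818]
gcup [ 0.4442 -0.1449]
gcupL [ 0.4153 -0.1434]
gcupR [ 0.4737 -0.1441]
k1 [ 0.5574 -0.1409]
k2 [ 0.6498 -0.1481]
k3 [ 0.6327 -0.3431]
k4 [ 0.5411 -0.335 ]
t1 [ 0.5611 -0.0961]
t2 [ 0.6598 -0.0937]
[ 0.5952 -0.2418]
```

```bash
cat >> geo.py <<'E'
def pick(x,y,h,yaw=0,zt=.15):
    ctrl.goto(np.array((x,y,zt)),Rz(yaw));z=h-.019
    ctrl.move_l(np.array((x,y,z+.02)),vel=.15)
    ctrl.move_l(np.array((x,y,z)),vel=.06)
    ctrl.command_gripper(0.0)
    print("grip",ctrl.current_grip_width()*91,ctrl.current_grasp_force(),ctrl.current_t())
    ctrl.move_l(np.array((x,y,zt)),vel=.15)
def place(x,y,top,h,yaw=0,zt=.17):
    ctrl.goto(np.array((x,y,zt)),Rz(yaw));z=top+h-.019
    ctrl.move_l(np.array((x,y,z+.006)),vel=.1)
    hit=ctrl.move_l(np.array((x,y,z-.003)),vel=.02,contact_N=4)
    print("hit",hit,ctrl.current_tool_pos()-[x,y,z],ctrl.current_contact_force())
    ctrl.command_gripper(.8);ctrl.command_gripper(1.)
    ctrl.move_l(np.array((x,y,max(z+.1,zt))),vel=.15)
    print("t",ctrl.current_t())
E
python3 - <<'E'
from geo import *
import cv2
pick(.455,-.282,.045,zt=.15)
ctrl.goto(np.array((.59,.17,.22)),Rz(5.5));print(ctrl.current_t(),ctrl.current_grasp_force())
im,T=wsnap();np.save("T2.npy",T)
cv2.imwrite("pics/w2.png",cv2.resize(im,(800,600),interpolation=cv2.INTER_CUBIC))
E
```

```text
grip 56.95656854863139 30.000123556237668 4.1417
6.8583 29.999535363167524
```

View pics/w2.png

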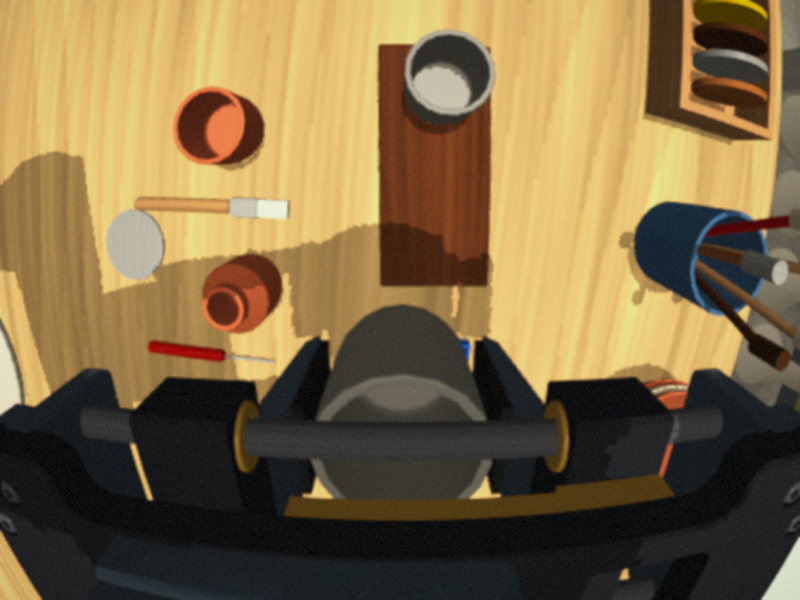

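Wrist view: the tumbler is held upright. The board corners are at (378,44), (491,44), (489,287) and (380,287). raw_standing's rim is at about (449,78), the bisque cup rim at about (210,126) and the vase neck at about (227,307).

```bash
python3 - <<'E'
from geo import *
T=np.load("T2.npy");f=lambda uv,z:watz(T,(np.array(uv)+.5)*.64-.5,z)
b=np.array([f(p,.018) for p in((378,44),(491,44),(489,287),(380,287))]);print(b.round(4),b.mean(0).round(4))
u=(b[0]+b[1]-b[2]-b[3])/2;print(np.linalg.norm(u),np.degrees(np.arctan2(-u[0],u[1])))
for k,uv,z in(("stand",(449,78),.096),("bcup",(210,126),.06),("vase",(226,308),.08)):print(k,f(uv,z).round(4))
E
```

```text
[[0.5544 0.3522]
 [0.6439 0.3632]
 [0.6646 0.1623]
 [0.574  0.1536]] [0.6092 0.2578]
0.2007611538690956 5.75561216223906
stand [0.6065 0.3127]
bcup [0.4384 0.2761]
vase [0.4634 0.1438]
```

```bash
python3 - <<'E'
from geo import *
import cv2
place(.614,.208,.018,.045,yaw=5.75)
pick(.463,.1435,.035,zt=.16)
ctrl.goto(np.array((.6,-.1,.22)),Rz(1.2));print(ctrl.current_t(),ctrl.current_grasp_force())
im,T=wsnap();np.save("T3.npy",T)
cv2.imwrite("pics/w3.png",cv2.resize(im,(800,600),interpolation=cv2.INTER_CUBIC))
E
```

```text
hit True [ 0.000331    0.00010729 -0.00015552] [0.17867485 0.23559496 5.61509731]
t 10.9417
grip 57.56216347432729 30.000584468143643 13.7083
15.9167 29.999504174193135
```

View pics/w3.png

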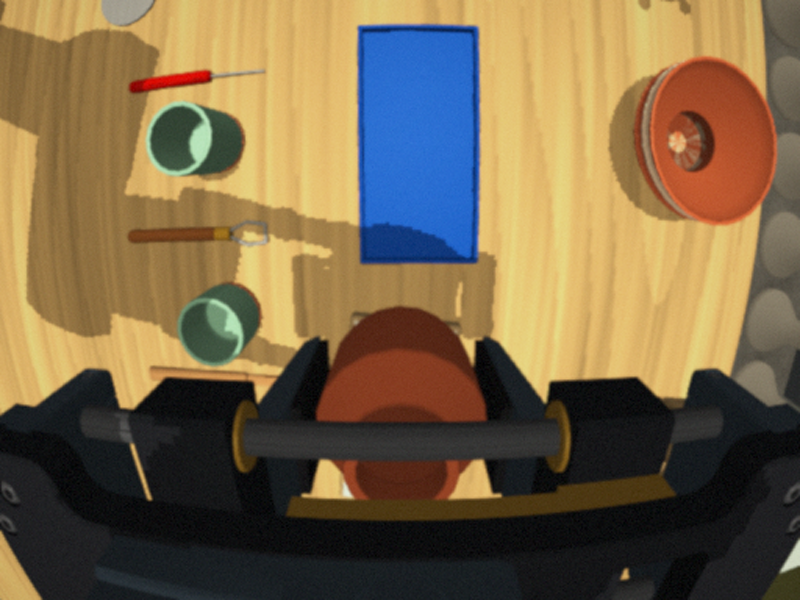

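The tray corners are at (358,26), (479,27), (478,263) and (360,263). The glazed tumbler rim is at about (180,139) and the glazed cup rim at about (219,326). The vase is held upright.

```bash
python3 - <<'E'
from geo import *
T=np.load("T3.npy");f=lambda uv,z:watz(T,(np.array(uv)+.5)*.64-.5,z)
b=np.array([f(p,.014) for p in((358,26),(479,27),(478,263),(360,263))]);c=b.mean(0);print(b.round(4),c.round(4))
u=(b[0]+b[1]-b[2]-b[3])/2;L=np.linalg.norm(u);a=np.degrees(np.arctan2(-u[0],u[1]));u/=L;print(L,a)
g=f((180,139),.076);print("gtum",g.round(4),"gcup",f((219,326),.058).round(4))
assert abs(L-.2)<.005 and abs(c[0]-.609)<.006 and abs(c[1]-.009)<.008
p1,p2=c-.048*u,c+.048*u;print(p1,p2)
place(*p1,.005,.035,yaw=a)
pick(.4375,.2745,.036)
place(*p2,.005,.036,yaw=a)
E
```

```text
[[ 0.5604  0.104 ]
 [ 0.6579  0.1066]
 [ 0.663  -0.0911]
 [ 0.5651 -0.0934]] [0.6116 0.0065]
0.19765355146667918 1.4320837440555452
gtum [0.4385 0.0102] gcup [ 0.4545 -0.1364]
[ 0.61279228 -0.04147891] [0.61039305 0.0544911 ]
hit True [ 3.21083245e-04 -4.35685041e-05 -1.77366036e-04] [0.22710949 0.13167672 6.24105866]
t 20.4167
grip 58.63073681840676 30.000372973736376 23.75
hit True [ 3.26801503e-04 -2.47001103e-05 -2.20548658e-04] [-0.31409248  0.30930112  4.85957595]
t 29.8667
```

The glazed cup readings differ by about 10 mm between w1 and w3, so I'll check again from directly above before grasping.

```bash
python3 - <<'E'
from geo import *
import cv2
ctrl.goto(np.array((.446,-.142,.22)),Rz(0))
im,T=wsnap();np.save("T4.npy",T);t=np.linspace(0,2*np.pi,40);S=4
im=cv2.resize(im,None,fx=S,fy=S,interpolation=cv2.INTER_CUBIC)
for x,y,c in((.4444,-.144,(0,255,255)),(.4545,-.1364,(0,0,255))):
    for r,z in((.03,.058),(.028,0)):cv2.polylines(im,[((wproj(T,np.c_[x+r*np.cos(t),y+r*np.sin(t),0*t+z])+.5)*S-.5).astype(int)],True,c,1)
x,y,r,z=.4385,.0102,.028,.076;cv2.polylines(im,[((wproj(T,np.c_[x+r*np.cos(t),y+r*np.sin(t),0*t+z])+.5)*S-.5).astype(int)],True,(0,0,255),1)
cv2.imwrite("pics/w4.png",im[:240*S,150*S:350*S][:,:800][:, :][::1][:960].copy()[0:960:1] if 0 else cv2.resize(im[:240*S,150*S:390*S],(600,600),interpolation=cv2.INTER_AREA))
E
```

```text
(no output)
```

View pics/w4.png

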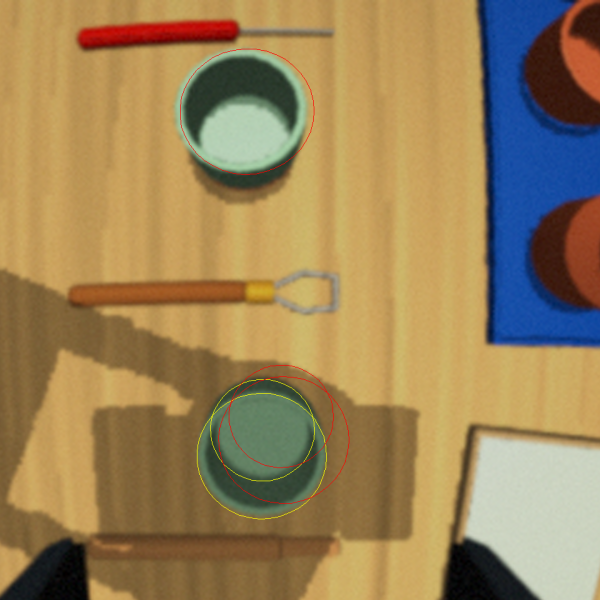

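The yellow ring, (0.4444, -0.144), fits the cup exactly, so the w3 reading was mine and wrong. The tumbler rim sits about 3 mm to the left of its red ring, which puts it at about (0.4355, 0.010).

```bash
python3 - <<'E'
from geo import *
import cv2
c=np.array((.595,-.2412));a=np.radians(-4.9);u=np.array((-np.sin(a),np.cos(a)))
pick(.4444,-.144,.036)
place(*(c-.048*u),.016,.036,yaw=-4.9)
pick(.4355,.010,.045)
place(*(c+.048*u),.016,.045,yaw=-4.9)
ctrl.goto(np.array((.35,-.45,.3)),Rz(0))
for n in("scene","side"): cv2.imwrite(f"pics/{n}9.png",cv2.resize(ctrl.read_camera(n)[80:370,60:420],None,fx=2,fy=2,interpolation=cv2.INTER_CUBIC))
print(ctrl.current_t())
E
```

```text
grip 60.25018701059877 30.0004967674613 33.275
hit True [ 2.61101375e-04 -1.68456697e-04 -8.07664567e-05] [0.64282726 0.18691528 5.68397221]
t 38.95
grip 56.508303717636956 30.000461898744106 42.175
hit True [ 0.00029181 -0.00012572 -0.00011952] [-0.56569184 -0.30004973  5.73055578]
t 47.875
49.3917
```

View pics/scene9.png

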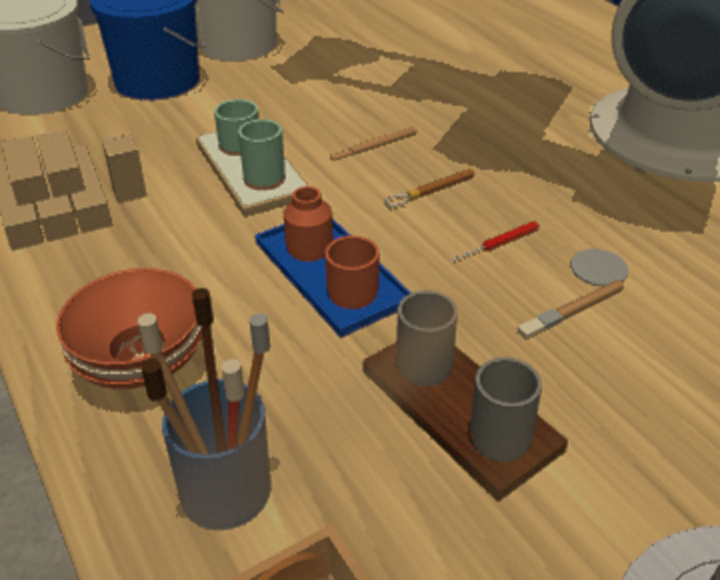

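View pics/side9.png

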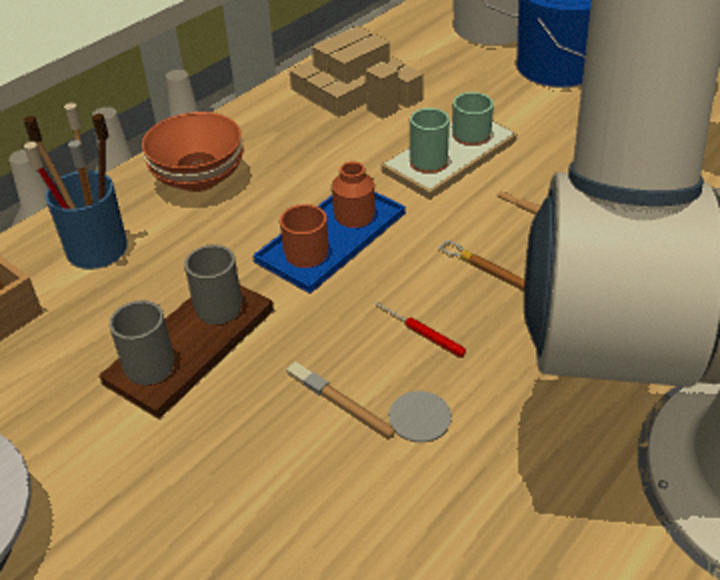

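Both views show all six pots upright and inside their supports. The greens at (237,125) and (262,155) have a clear gap between them, and the bisque pots and raw tumblers are also well spaced. The arm is clear of everything.

```bash
python3 -c "
from bench import ctrl
print(ctrl.sign_off())"
```

```text
the job is handed in; nothing more can be done
None
```

All five pots were placed upright where you asked, raw_standing was left alone, the two green pots have about 38 mm of air between them by my placement, and the job was handed in at about 49 s.

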